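# Open out the arepa griddle

## Robot

A 6-joint arm with a two-finger parallel gripper is mounted at the origin on the work surface. World frame = base frame: x ahead of the robot, y to its left, z up, the work surface at z = 0. Lengths are in m, angles in rad, forces in N, time in s.
With the tool pointing down it reaches from about 0.325 to 0.9 m from the base axis. Payload 6.1 kg.
Tool frame: the origin (TCP) lies midway between the tips of the shut fingers; the grasp point (between the pads) lies 19 mm behind it; z points along the fingers, y is the line along which they close (so a half turn about z gives the same grasp; the last joint's range is limited). The gripper opens to 87 mm and grips with 3 to 60 N. Pads are 19 mm wide; open, the fingers measure 117 mm over their backs; the gripper's body (75 mm by 190 mm) begins 51 mm behind the grasp point.
Start: joints at [-1.334, 0.22, 1.526, -0, 1.395, -0.126], TCP at [0.222, -0.584, 0.223] pointing down, gripper open.
Joint ranges: [-2.98, 2.98], [-0.91, 2.08], [0.09, 2.57], [-1.24, 4.39], [0.2, 2.65], [-2.68, 2.68]. Speed limits (rad/s): [2.57, 2.57, 3.01, 3.14, 3.14, 3.14].

## Interface

Orientations are given as a 3x3 rotation matrix whose columns are the frame's x, y, z axes.
In Python, from plant import arm gives the robot as it stands.
- The arm moves only by the tool jog_arm, never from a script. Its argument "motion" is a list of rows, each an object of numbers: "x", "y", "z": the shift along the world's x, y, z in m; "yaw": the turn about the world's z in rad. In form: [{"x": .., "y": .., "z": .., "yaw": ..}, ...]. A call has exactly 8 rows; each row shifts and turns the commanded pose from where the row before left it; what a row does not reach is not made up. A row lasts 1/10 s, in which the tool goes at most 50 mm and 8.59 degrees, less where a joint would pass 70% of its speed; a pose out of reach is approached as far as the arm can. A call with a gripper value outside its range is refused whole. "hand" is the opening, from 0 (shut) to 1 (fully open), set as the call begins (left out, the last holds). The fingers move at their own pace and stop on an object; the grip force is fixed at half the most. Time passes only in rows, so rows that do not move let the fingers close, or fill a call up. It gives the time, the measured TCP pose, the force, the opening and the grip force at its end, in the units of the state.
- arm.sense(): the state, without advancing time (a new reading comes with each control period).
- arm.read_camera(name): name is "scene" or "top"; returns a dict with "img" (420x560x3 uint8, blue, green, red), "depth" (420x560 float32, m along the optical axis (not along the pixel's ray), 0 where there is no reading), "intrinsics" (3x3 intrinsics, pixels), "D" ([k1, k2, p1, p2, k3] as OpenCV has them; the pictures are not rectified), "rvec" (rotation vector, rad) and "tvec" (3), from world to camera coordinates, as OpenCV has them. Camera axes: x right, y down, z forward; pixel columns grow to the right and rows downward; lengths in m; the calibration is good to about 2 mm. A picture is of the moment at which its call begins.
- arm.hand_in(): hands the job in; it is judged then, once.
Trained networks look in a picture, given as the dict that the camera call returned (one of the last four; its "shot" number tells which), for a name from the list of things; names that differ only in an ending like _2 or _b are one class to them, and where a whole thing is asked for, a point or a joint stands for the part that bears it (a point fixed in the world has none). Each returns a list of dicts, best first, with "p" (0 to 1); they miss things now and then, are a little off and sometimes report something else, mostly with a low value. They report only what shows in the picture. A call takes as long as a camera call.
- arm.recognise(picture, label): "rect" ([left, top, right, bottom] in pixels, round what is visible of it).
The state is a dict: "time_s": time; "q": joint angles; "joint_vel": joint speeds; "tau": joint torques, N m; "ee_pos": TCP position; "orientation": TCP orientation; "force": force on the tool from outside, world axes, zero at the start; "wrist_torque": the same for the moment, N m; "gripper_width": opening from 0.0 (shut) to 1.0 (fully open); "finger_force": force on a finger pad.
Only numpy, scipy, OpenCV 4.12 (cv2) and the standard library are available. Lean on these libraries where they do the work, as an engineer would, in place of code of your own. Each camera call takes 0.05 s, during which the arm holds its last target. There are 200 camera calls.

## Task

Open the round griddle out flat: press its red release button down so the hinged top leaf pops up, then push the leaf with your fingertips over its spine and all the way down until it lies flat on the other side, cooking face up. Only press and push, never pinch or grip the leaf; do not slam it down, and leave everything else on the counter where it stands. Finish with the hand clear.

Things in the scene. Friction and masses are not known exactly. Their poses are not given: they have to be found in the camera images.
- griddle: round cream griddle, fixed. Origin on the counter under the middle of the spine; x along the spine, y from the spine towards the base and red button, z up. Base: 212 mm across, centred at y +115 mm, its dark plate's top at 55 mm. The leaf's landing side is -y. Nothing of it reaches beyond 106 mm either way along x. A 75 mm wide, 36 mm tall button housing reaches from y 198 to 276 mm
- spine (a point): middle of the spine (hinge axis of the leaf), 56 mm above the counter; axes as the griddle's
- leaf (a joint): angle of the hinged upper leaf, rad: 0 closed on the base, 1.57 upright, 3.14 open flat on the -y side. Latched at the start. Once released, a spring pops it up to about 1.0 to 1.35 rad in about 2 s; then the stiff, damped hinge (friction 0.35 N m) holds it wherever it is left, and it needs a push of a few newtons near its rim all the way over and down
- leaf_edge (a point): middle of the leaf's outer edge, the end of a small steel tongue (40 mm wide, 6 mm thick), 225 mm from the spine; moves with the leaf. Its y points away from the spine along the leaf, its z out of the shell side (up when closed, down when flipped)
- leaf_centre (a point): centre of the leaf's cooking face, 115 mm from the spine; moves with the leaf. Axes as leaf_edge's. The cooking face lies in the plane of the spine axis: 56 mm above the counter when flipped flat
- leaf_plate: dark round cooking plate of the leaf, 200 mm across, 8 mm thick, its face down when closed and up when flipped; its origin is on the spine axis (the disc's centre lies 115 mm along its y)
- leaf_shell: cream outer shell of the leaf, 182 mm across, 23 mm thick, with three dark 24 mm feet on its outside, which stand over the counter when flipped; on top when closed; its origin is on the spine axis
- button (a joint): angle of the red release button, rad: 0 at rest, 0.30 fully pressed; the leaf comes free at about 0.2. It tips about a pivot on its spine side and springs back; fully pressed takes about 5 N downwards
- button_top (a point): middle of the red button's top, 260 mm from the spine along the griddle's +y, 60 mm above the counter at rest; the red pad is 46 mm (along x) by 42 mm; it goes down about 11 mm at this point. A steel catch 18 mm wide stands up to 71 mm above the counter, from 24 to 40 mm nearer the spine than this point
- pepper_mill: glass pepper mill with a dark wooden head, 58 mm across, 166 mm tall, standing; a bystander; origin at the middle of its underside
- measuring_cup: yellow plastic measuring cup, 80 mm across, 68 mm tall, with a side handle; a bystander; origin at the middle of its underside
- pitcher: small white ceramic pitcher, 92 mm across, 108 mm tall, with a handle; a bystander; origin at the middle of its underside
- reamer: wooden citrus reamer lying on its side, 140 mm long along its own x, 44 mm across; a bystander; origin at the middle of its underside
- oil_bottle: green glass bottle with a cork, 64 mm across, 220 mm tall; a bystander; origin at the middle of its underside
- spatula: spatula lying flat, about 270 mm long along its own x; a bystander; origin at the middle of its underside
- salt_bowl: terracotta bowl, 90 mm across, 45 mm tall; a bystander; origin at the middle of its underside

How it is judged:
On the way, in this order (a step that is already met when the one before it is completed fails the run):
1. the red button is pressed down (value of joint button above 0.2 rad), for 0.02 s.
2. the leaf is pushed past upright (value of joint leaf above 1.75 rad), for 0.02 s.
At the end, for the whole second after the job is handed in: the leaf lies flat on the far side (its angle over 3.05 rad, 5 degrees from level) and at rest, the button is up again, and every bystander is within 30 mm of where it stood (value of joint leaf above 3.05 rad and velocity of joint leaf below 0.1 rad/s and value of joint button below 0.08 rad and distance of each of pepper_mill, measuring_cup, pitcher, reamer, oil_bottle, spatula, salt_bowl from where it was at the start of the episode below 0.03 m); the robot touches nothing.
It fails at once if the leaf is pinched: fingers press on its cooking plate and its shell at once (contact force between the fingers and leaf_plate above 1.5 N and contact force between the fingers and leaf_shell above 1.5 N).
It fails at once if the leaf is slammed down (faster than 3.5 rad/s close to flat) (value of joint leaf above 2.7 rad and velocity of joint leaf above 3.5 rad/s).
It fails at once if a bystander is knocked or carried off its place (more than 30 mm) (distance of any of pepper_mill, measuring_cup, pitcher, reamer, oil_bottle, spatula, salt_bowl from where it was at the start of the episode above 0.03 m).
It also fails if it takes over 58 s, if anything falls off the work surface, if the arm or the gripper's body presses on something with over 40 N, if the wrist force passes 120 N, or if a joint passes its speed limit or range.

## Working session

There is one attempt and no reset: what is moved stays moved. The work goes in short steps, Python scripts to look and compute and a tool call to move; the robot and the scene stay as the last step left them, time stands still between calls to the robot, and variables do not carry over. Pictures are saved under pics/ and viewed, at most 10 in all, crops included, and the job is handed in when it is done.

Besides the shell and the picture viewer there is one more tool, called after "Emit:" by a JSON object that holds its "api" and its "payload". jog_arm: Moves the arm, as the interface text tells. Its arguments: {"type":"object","properties":{"motion":{"type":"array"},"hand":{"type":"number"}},"required":["motion"]}

```bash
mkdir -p pics
cat > h.py <<'E'
import numpy as np, cv2
from plant import arm
def cloud(p):
    d=p["depth"];h,w=d.shape
    u,v=np.meshgrid(np.arange(w),np.arange(h))
    n=cv2.undistortPoints(np.stack([u,v],-1).reshape(-1,1,2).astype(float),p["intrinsics"],p["D"]).reshape(h,w,2)
    c=np.dstack([n*d[...,None],d])
    R=cv2.Rodrigues(p["rvec"])[0]
    W=(c-np.ravel(p["tvec"]))@R
    W[d==0]=np.nan
    return W
E
python3 - <<'E'
from h import *
ps={n:arm.read_camera(n) for n in("scene","top")}
for n,p in ps.items():
    cv2.imwrite(f"pics/{n}0.png",p["img"])
    W=cloud(p); np.save(n+"0.npy",W)
    for l in["griddle","leaf_shell","button","pepper_mill","measuring_cup","pitcher","reamer","oil_bottle","spatula","salt_bowl"]:
        for r in arm.recognise(p,l)[:1]:
            a,b,c,d=[int(x) for x in r["rect"]]
            q=W[b:d,a:c].reshape(-1,3); q=q[np.isfinite(q[:,0])&(q[:,2]>.012)]
            print(n,l,round(r["p"],2),(a,b,c,d),np.round(np.median(q,0),3) if len(q) else "",np.round(np.percentile(q,[3,97],axis=0),3).tolist() if len(q) else "")
    b,g,r=[p["img"][...,i].astype(int) for i in range(3)]
    m=(r>130)&(g<70)&(b<70); print(n,"red",m.sum(),np.nanmedian(W[m],0) if m.any() else "")
print(arm.sense()["time_s"])
E
```

```text
scene griddle 0.65 (247, 209, 323, 298) [0.626 0.134 0.082] [[0.517, -0.0, 0.024], [0.7, 0.262, 0.098]]
scene button 0.7 (300, 269, 319, 286) [0.626 0.236 0.06 ] [[0.59, 0.21, 0.034], [0.647, 0.268, 0.071]]
scene pepper_mill 0.61 (350, 309, 376, 349) [0.642 0.459 0.112] [[0.586, 0.425, 0.014], [0.652, 0.479, 0.168]]
scene measuring_cup 0.73 (204, 226, 236, 262) [ 0.738 -0.041  0.044] [[0.692, -0.067, 0.015], [0.781, 0.011, 0.069]]
scene pitcher 0.83 (166, 134, 193, 168) [ 0.623 -0.434  0.072] [[0.585, -0.494, 0.028], [0.661, -0.411, 0.11]]
scene reamer 0.56 (289, 186, 316, 219) [0.432 0.02  0.034] [[0.406, -0.06, 0.019], [0.539, 0.067, 0.11]]
scene oil_bottle 0.75 (197, 88, 216, 145) [ 0.472 -0.475  0.106] [[0.35, -0.634, 0.018], [0.496, -0.457, 0.22]]
scene spatula 0.84 (357, 278, 438, 316) [0.524 0.441 0.02 ] [[0.446, 0.406, 0.013], [0.636, 0.461, 0.168]]
scene salt_bowl 0.83 (233, 132, 258, 152) [ 0.37  -0.368  0.032] [[0.336, -0.394, 0.014], [0.417, -0.312, 0.047]]
scene red 163 [0.62700677 0.24953587 0.06019194]
top griddle 0.85 (183, 148, 268, 213) [0.599 0.108 0.083] [[0.51, -
[... 368 characters left out ...]
ng_cup 0.8 (263, 127, 288, 160) [ 0.749 -0.039  0.05 ] [[0.688, -0.07, 0.013], [0.782, 0.004, 0.072]]
top pitcher 0.96 (385, 166, 412, 200) [ 0.61  -0.448  0.074] [[0.573, -0.494, 0.015], [0.647, -0.414, 0.111]]
top reamer 0.91 (246, 229, 284, 246) [0.422 0.002 0.036] [[0.398, -0.065, 0.026], [0.445, 0.053, 0.046]]
top oil_bottle 0.89 (395, 214, 430, 237) [ 0.458 -0.477  0.145] [[0.431, -0.504, 0.024], [0.487, -0.46, 0.223]]
top spatula 0.73 (396, 217, 427, 237) [ 0.457 -0.476  0.144] [[0.431, -0.504, 0.023], [0.486, -0.46, 0.222]]
top salt_bowl 0.87 (355, 238, 383, 267) [ 0.373 -0.364  0.03 ] [[0.334, -0.396, 0.013], [0.414, -0.314, 0.048]]
top red 123 [0.62205288 0.24869045 0.06035961]
1.1
```

Run:
```python
from h import *
im=cv2.imread("pics/top0.png")[110:280,90:440]; cv2.imwrite("pics/a.png",cv2.resize(im,None,fx=2.2,fy=2.2,interpolation=cv2.INTER_CUBIC))
W=np.load("top0.npy"); im=cv2.imread("pics/top0.png").astype(int)
P=W.reshape(-1,3); C=im.reshape(-1,3)
# shell top: z>.08 circle ; leaf plate
m=(P[:,2]>.07)&(P[:,2]<.1)&(P[:,0]>.48)&(P[:,0]<.72)&(P[:,1]>-.02)&(P[:,1]<.21)
q=P[m][:,:2].astype(np.float32); print(len(q),cv2.minEnclosingCircle(q),q.mean(0))
red=(C[:,2]>110)&(C[:,1]<80)&(C[:,0]<80)&(P[:,2]>.04)&(P[:,2]<.075)&(np.abs(P[:,1]-.25)<.05)
print(red.sum(),P[red].mean(0),cv2.minAreaRect(P[red][:,:2].astype(np.float32)))
```

```text
2274 ((0.62130206823349, 0.08923099935054779), 0.12356428056955338) [0.59863865 0.10611455]
138 [0.62223081 0.24872147 0.06003987] ((0.6231386065483093, 0.24889926612377167), (0.038650188595056534, 0.04230630397796631), 84.42034149169922)
```

View pics/a.png

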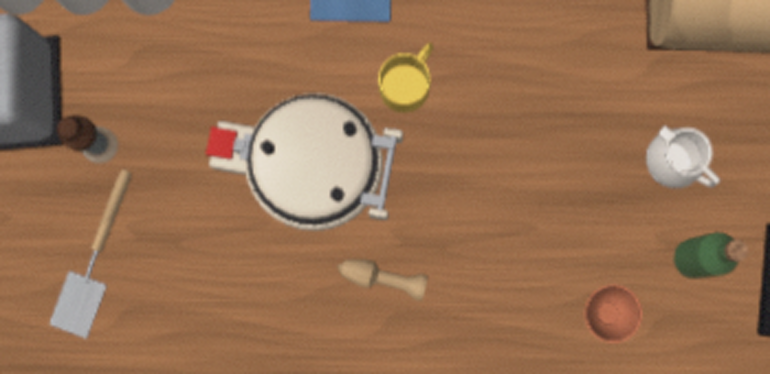

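The top view shows the griddle's shell at crop (310,160), the red button at (222,142) and the spine at (385,175). The landing side to the right is clear, with the reamer at (380,278) and the cup at (404,80) just outside the lane. From the measurements, the griddle's +y is about (0.17, 0.985) in world axes and the spine is near (0.577, -0.007).

Run:
```python
from h import *
s=arm.sense(); print(np.round(s["orientation"],3),s["ee_pos"],s["time_s"])
b=np.array([.6225,.2488])
# griddle yaw from shell circle edges
W=np.load("top0.npy");P=W.reshape(-1,3)
m=(P[:,2]>.079)&(P[:,2]<.1)&(np.hypot(P[:,0]-.597,P[:,1]-.107)<.12)
q=P[m][:,:2]; c,r=cv2.minEnclosingCircle(q.astype(np.float32)); print(c,r)
d=b-c; d/=np.hypot(*d); print("d",d,"yaw",np.degrees(np.arctan2(-d[0],d[1])),"spine",b-.26*d,"press",b+.008*d)
```

```text
[[ 0.935  0.355 -0.   ]
 [ 0.355 -0.935 -0.   ]
 [-0.     0.    -1.   ]] [ 0.2217791  -0.58432268  0.2225406 ] 1.1
(0.6011872887611389, 0.11903810501098633) 0.10327816009521484
d [0.16207324 0.98677873] yaw -9.327254761259416 spine [ 0.58036096 -0.00776247] press [0.62379659 0.25669423]
```

Emit:
{"api": "jog_arm", "payload": {"motion": [{"x": 0.016,"y": 0.036,"z": 0.005},{"x": 0.016,"y": 0.036,"z": 0.005},{"x": 0.016,"y": 0.036,"z": 0.005},{"x": 0.016,"y": 0.036,"z": 0.005},{"x": 0.016,"y": 0.036,"z": 0.005},{"x": 0.016,"y": 0.036,"z": 0.005},{"x": 0.016,"y": 0.036},{"x": 0.016,"y": 0.036}], "hand": 0}}

```text
validation failed for argument at $.mo...
```

Emit:
{"api": "jog_arm", "payload": {"motion": [{"x": 0.016,"y": 0.036,"z": 0.005,"yaw": 0.065},{"x": 0.016,"y": 0.036,"z": 0.005,"yaw": 0.065},{"x": 0.016,"y": 0.036,"z": 0.005,"yaw": 0.065},{"x": 0.016,"y": 0.036,"z": 0.005,"yaw": 0.065},{"x": 0.016,"y": 0.036,"z": 0.005,"yaw": 0.065},{"x": 0.016,"y": 0.036,"z": 0.005,"yaw": 0.065},{"x": 0.016,"y": 0.036,"z": 0.0,"yaw": 0.065},{"x": 0.016,"y": 0.036,"z": 0.0,"yaw": 0.065}], "hand": 0}}

```text
time_s: 1.9
ee_pos: [0.3503, -0.295, 0.253]
orientation: [[0.633, 0.774, 0.001], [0.774, -0.633, -0.001], [-0.0, 0.001, -1.0]]
force: [0.5, -0.2, 0.3]
gripper_width: 0.355
finger_force: 0.0
```

Emit:
{"api": "jog_arm", "payload": {"motion": [{"x": 0.02,"y": 0.034,"z": 0,"yaw": 0.065},{"x": 0.02,"y": 0.034,"z": 0,"yaw": 0.065},{"x": 0.02,"y": 0.034,"z": 0,"yaw": 0.065},{"x": 0.02,"y": 0.034,"z": 0,"yaw": 0.065},{"x": 0.02,"y": 0.034,"z": 0,"yaw": 0.065},{"x": 0.02,"y": 0.034,"z": 0,"yaw": 0.065},{"x": 0.02,"y": 0.034,"z": 0,"yaw": 0.065},{"x": 0.02,"y": 0.034,"z": 0,"yaw": 0.065}]}}

```text
time_s: 2.7
ee_pos: [0.5105, -0.0227, 0.2528]
orientation: [[0.164, 0.986, 0.001], [0.986, -0.164, -0.0], [-0.0, 0.001, -1.0]]
force: [0.6, 0.2, 0.5]
gripper_width: 0.005
finger_force: 0.0
```

Emit:
{"api": "jog_arm", "payload": {"motion": [{"x": 0.014,"y": 0.036,"z": -0.01,"yaw": 0},{"x": 0.014,"y": 0.036,"z": -0.01,"yaw": 0},{"x": 0.014,"y": 0.036,"z": -0.01,"yaw": 0},{"x": 0.014,"y": 0.036,"z": -0.01,"yaw": 0},{"x": 0.014,"y": 0.036,"z": -0.01,"yaw": 0},{"x": 0.014,"y": 0.036,"z": -0.01,"yaw": 0},{"x": 0.014,"y": 0.036,"z": -0.01,"yaw": 0},{"x": 0.014,"y": 0.036,"z": -0.01,"yaw": 0}]}}

```text
time_s: 3.5
ee_pos: [0.6222, 0.2653, 0.1721]
orientation: [[0.167, 0.986, 0.0], [0.986, -0.167, -0.0], [-0.0, 0.0, -1.0]]
force: [1.3, -0.2, -0.9]
gripper_width: 0.002
finger_force: 0.0
```

Emit:
{"api": "jog_arm", "payload": {"motion": [{"x": 0.002,"y": -0.008,"z": -0.02,"yaw": 0},{"x": 0,"y": 0,"z": -0.025,"yaw": 0},{"x": 0,"y": 0,"z": -0.025,"yaw": 0},{"x": 0,"y": 0,"z": -0.025,"yaw": 0},{"x": 0,"y": 0,"z": -0.01,"yaw": 0},{"x": 0,"y": 0,"z": -0.01,"yaw": 0},{"x": 0,"y": 0,"z": -0.008,"yaw": 0},{"x": 0,"y": 0,"z": -0.002,"yaw": 0}]}}

```text
time_s: 4.3
ee_pos: [0.625, 0.2593, 0.0501]
orientation: [[0.167, 0.986, 0.003], [0.986, -0.167, 0.006], [0.006, 0.002, -1.0]]
force: [-3.8, 10.4, 8.9]
gripper_width: 0.003
finger_force: 5.3
```

Emit:
{"api": "jog_arm", "payload": {"motion": [{"x": 0,"y": 0.0,"z": 0.02,"yaw": 0},{"x": 0.002,"y": 0.01,"z": 0.03,"yaw": 0},{"x": 0.002,"y": 0.01,"z": 0.04,"yaw": 0},{"x": 0,"y": 0,"z": 0.04,"yaw": 0},{"x": 0,"y": 0,"z": 0.03,"yaw": 0},{"x": 0,"y": 0,"z": 0.02,"yaw": 0},{"x": 0,"y": 0,"z": 0.01,"yaw": 0},{"x": 0,"y": 0,"z": 0,"yaw": 0}]}}

```text
time_s: 5.1
ee_pos: [0.629, 0.276, 0.2403]
orientation: [[0.167, 0.986, 0.004], [0.986, -0.167, 0.001], [0.002, 0.004, -1.0]]
force: [0.5, -0.6, 1.0]
gripper_width: 0.006
finger_force: 0.0
```

Emit:
{"api": "jog_arm", "payload": {"motion": [{"x": 0,"y": 0,"z": 0,"yaw": 0},{"x": 0,"y": 0,"z": 0,"yaw": 0},{"x": 0,"y": 0,"z": 0,"yaw": 0},{"x": 0,"y": 0,"z": 0,"yaw": 0},{"x": 0,"y": 0,"z": 0,"yaw": 0},{"x": 0,"y": 0,"z": 0,"yaw": 0},{"x": 0,"y": 0,"z": 0,"yaw": 0},{"x": 0,"y": 0,"z": 0,"yaw": 0}]}}

```text
time_s: 5.9
ee_pos: [0.6278, 0.2757, 0.2376]
orientation: [[0.167, 0.986, 0.0], [0.986, -0.167, 0.0], [0.0, 0.0, -1.0]]
force: [0.2, 0.1, -0.2]
gripper_width: 0.007
finger_force: 0.0
```

Run:
```python
from h import *
d=np.array([.166,.986]);S=np.array([.579,-.0075])
a=[]
for n in("scene","top"):
    p=arm.read_camera(n);W=cloud(p)
    y=(W[...,:2]-S)@d; x=(W[...,:2]-S)@np.array([d[1],-d[0]]); z=W[...,2]
    m=(abs(x)<.105)&(y>-.24)&(y<.22)&(z>.13)
    print(n,m.sum())
    if m.sum()>5:
        ang=np.arctan2(z[m]-.056,y[m]); print(np.percentile(np.c_[y[m],z[m],ang],[5,25,50,75,95],axis=0).round(3))
    a.append(p["img"][80:380,100:460])
cv2.imwrite("pics/b.png",np.hstack(a))
print(arm.sense()["ee_pos"],arm.sense()["force"])
```

```text
scene 1766
[[0.029 0.144 0.877]
 [0.095 0.2   0.949]
 [0.124 0.222 1.087]
 [0.196 0.608 1.221]
 [0.215 0.638 1.276]]
top 2913
[[0.027 0.139 0.905]
 [0.058 0.169 1.019]
 [0.091 0.204 1.105]
 [0.139 0.233 1.214]
 [0.211 0.636 1.277]]
[0.6278154  0.27571498 0.2376039 ] [ 0.24678959 -0.24490568 -0.5209227 ]
```

View pics/b.png

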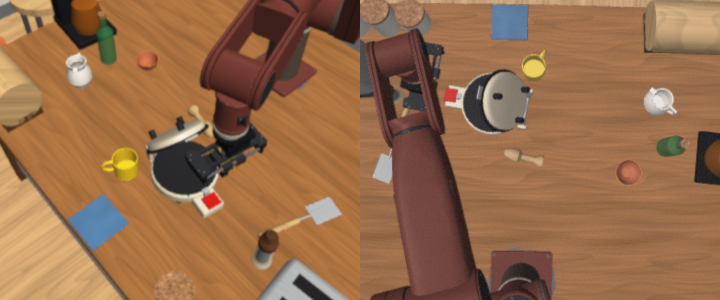

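The leaf has popped up to about 1.05 rad, leaning over the base at (175,135) in the left half. The button is up and red at (210,200), and the hand is on the +y side. Next I push from that side.

Emit:
{"api": "jog_arm", "payload": {"motion": [{"x": -0.003,"y": -0.017,"z": -0.005,"yaw": 0},{"x": -0.003,"y": -0.017,"z": -0.005,"yaw": 0},{"x": -0.003,"y": -0.017,"z": -0.005,"yaw": 0},{"x": -0.003,"y": -0.017,"z": 0,"yaw": 0},{"x": -0.003,"y": -0.017,"z": 0,"yaw": 0},{"x": -0.003,"y": -0.017,"z": 0,"yaw": 0},{"x": -0.003,"y": -0.015,"z": 0,"yaw": 0},{"x": -0.002,"y": -0.012,"z": 0,"yaw": 0}]}}

```text
time_s: 6.8
ee_pos: [0.6047, 0.1452, 0.2229]
orientation: [[0.168, 0.986, 0.001], [0.986, -0.168, -0.0], [0.0, 0.001, -1.0]]
force: [-0.4, -0.3, -0.2]
gripper_width: 0.006
finger_force: 0.0
```

Emit:
{"api": "jog_arm", "payload": {"motion": [{"x": -0.003,"y": -0.015,"z": 0,"yaw": 0},{"x": -0.003,"y": -0.016,"z": 0,"yaw": 0},{"x": -0.003,"y": -0.016,"z": 0,"yaw": 0},{"x": -0.003,"y": -0.016,"z": 0,"yaw": 0},{"x": -0.002,"y": -0.016,"z": 0,"yaw": 0},{"x": -0.003,"y": -0.016,"z": 0,"yaw": 0},{"x": -0.002,"y": -0.016,"z": 0,"yaw": 0},{"x": -0.003,"y": -0.016,"z": 0,"yaw": 0}]}}

```text
time_s: 7.6
ee_pos: [0.5826, 0.0183, 0.2225]
orientation: [[0.167, 0.986, -0.0], [0.986, -0.167, -0.0], [-0.0, -0.0, -1.0]]
force: [0.2, 0.7, 1.1]
gripper_width: 0.008
finger_force: 0.4
```

Emit:
{"api": "jog_arm", "payload": {"motion": [{"x": -0.003,"y": -0.016,"z": 0,"yaw": 0},{"x": -0.003,"y": -0.016,"z": 0,"yaw": 0},{"x": -0.002,"y": -0.016,"z": 0,"yaw": 0},{"x": -0.002,"y": -0.012,"z": -0.002,"yaw": 0},{"x": -0.002,"y": -0.012,"z": -0.003,"yaw": 0},{"x": -0.002,"y": -0.012,"z": -0.004,"yaw": 0},{"x": -0.002,"y": -0.012,"z": -0.004,"yaw": 0},{"x": -0.002,"y": -0.012,"z": -0.005,"yaw": 0}]}}

```text
time_s: 8.4
ee_pos: [0.5647, -0.0891, 0.2041]
orientation: [[0.167, 0.986, -0.0], [0.986, -0.167, 0.0], [0.0, -0.0, -1.0]]
force: [0.4, 1.4, 0.5]
gripper_width: 0.005
finger_force: 0.6
```

Run:
```python
from h import *
d=np.array([.166,.986]);S=np.array([.579,-.0075])
a=[]
for n in("scene","top"):
    p=arm.read_camera(n); a.append(p["img"][80:380,100:460])
cv2.imwrite("pics/c.png",np.hstack(a))
s=arm.sense(); e=s["ee_pos"]; v=e[:2]-S
print(e,"gy",v@d,"gx",v@[d[1],-d[0]],s["force"])
```

```text
[ 0.56400239 -0.08997133  0.20342035] gy -0.08380633482409774 gx -0.001097404229966032 [0.42370744 0.21669429 0.51839014]
```

View pics/c.png

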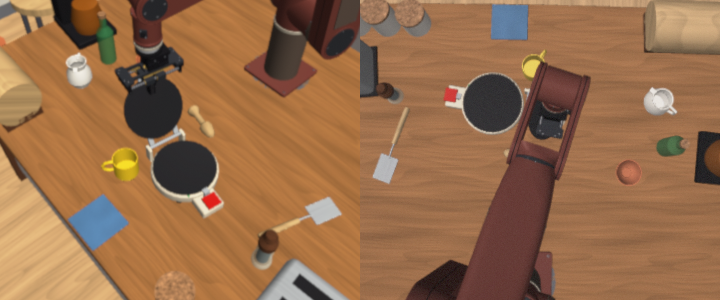

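The leaf is past upright with its dark face towards the base, at (153,107) in the left half, and the fingers are pressing near its rim. I'll carry on along the arc.

Emit:
{"api": "jog_arm", "payload": {"motion": [{"x": -0.002,"y": -0.01,"z": -0.006,"yaw": 0},{"x": -0.002,"y": -0.01,"z": -0.007,"yaw": 0},{"x": -0.001,"y": -0.01,"z": -0.008,"yaw": 0},{"x": -0.002,"y": -0.01,"z": -0.009,"yaw": 0},{"x": -0.001,"y": -0.009,"z": -0.01,"yaw": 0},{"x": -0.001,"y": -0.008,"z": -0.011,"yaw": 0},{"x": -0.001,"y": -0.007,"z": -0.012,"yaw": 0},{"x": -0.001,"y": -0.006,"z": -0.012,"yaw": 0}]}}

```text
time_s: 9.3
ee_pos: [0.5535, -0.1589, 0.1283]
orientation: [[0.167, 0.986, -0.001], [0.986, -0.167, 0.0], [0.0, -0.001, -1.0]]
force: [-1.3, 1.5, 2.2]
gripper_width: 0.007
finger_force: 1.0
```

Emit:
{"api": "jog_arm", "payload": {"motion": [{"x": -0.001,"y": -0.005,"z": -0.012,"yaw": 0},{"x": -0.001,"y": -0.004,"z": -0.013,"yaw": 0},{"x": 0,"y": -0.003,"z": -0.013,"yaw": 0},{"x": 0,"y": -0.002,"z": -0.013,"yaw": 0},{"x": 0,"y": -0.001,"z": -0.013,"yaw": 0},{"x": 0,"y": 0,"z": -0.008,"yaw": 0},{"x": 0,"y": 0,"z": -0.005,"yaw": 0},{"x": 0,"y": 0,"z": -0.002,"yaw": 0}]}}

```text
time_s: 10.1
ee_pos: [0.5517, -0.1738, 0.0557]
orientation: [[0.166, 0.986, -0.002], [0.986, -0.166, -0.001], [-0.001, -0.002, -1.0]]
force: [-24.4, 7.4, 53.5]
gripper_width: 0.003
finger_force: 27.1
```

Emit:
{"api": "jog_arm", "payload": {"motion": [{"x": 0,"y": 0,"z": 0.01,"yaw": 0},{"x": 0,"y": 0,"z": 0.02,"yaw": 0},{"x": 0,"y": 0,"z": 0.03,"yaw": 0},{"x": 0,"y": 0,"z": 0.04,"yaw": 0},{"x": 0,"y": 0,"z": 0.04,"yaw": 0},{"x": 0,"y": 0,"z": 0.04,"yaw": 0},{"x": 0,"y": 0,"z": 0.02,"yaw": 0},{"x": 0,"y": 0,"z": 0,"yaw": 0}]}}

```text
time_s: 10.9
ee_pos: [0.5542, -0.1742, 0.2548]
orientation: [[0.167, 0.986, 0.008], [0.986, -0.167, -0.004], [-0.002, 0.008, -1.0]]
force: [0.6, -0.5, 0.1]
gripper_width: 0.004
finger_force: 0.0
```

Emit:
{"api": "jog_arm", "payload": {"motion": [{"x": -0.01,"y": -0.03,"z": 0,"yaw": 0},{"x": -0.01,"y": -0.03,"z": 0,"yaw": 0},{"x": -0.01,"y": -0.03,"z": 0,"yaw": 0},{"x": -0.01,"y": -0.03,"z": 0,"yaw": 0},{"x": -0.01,"y": -0.03,"z": 0,"yaw": 0},{"x": -0.01,"y": -0.02,"z": 0,"yaw": 0},{"x": 0,"y": 0,"z": 0,"yaw": 0},{"x": 0,"y": 0,"z": 0,"yaw": 0}]}}

```text
time_s: 11.7
ee_pos: [0.4914, -0.343, 0.2487]
orientation: [[0.168, 0.986, -0.001], [0.986, -0.168, 0.002], [0.002, -0.002, -1.0]]
force: [0.1, 1.2, -1.1]
gripper_width: 0.005
finger_force: 0.0
```

Run:
```python
from h import *
d=np.array([.166,.986]);S=np.array([.579,-.0075])
a=[]
for n in("scene","top"):
    p=arm.read_camera(n); a.append(p["img"][80:380,100:460]); W=cloud(p)
    y=(W[...,:2]-S)@d; x=(W[...,:2]-S)@np.array([d[1],-d[0]]); z=W[...,2]
    m=(abs(x)<.07)&(y>-.19)&(y<-.04)&(z<.1)&(z>.03)
    if m.sum()>50: print(n,m.sum(),np.polyfit(y[m],z[m],1),np.median(z[m]))
    for l in["pepper_mill","measuring_cup","pitcher","reamer","oil_bottle","spatula","salt_bowl"]:
        for r in arm.recognise(p,l)[:1]: print(n,l,[int(v) for v in r["rect"]])
cv2.imwrite("pics/d.png",np.hstack(a))
s=arm.sense();print(s["ee_pos"],s["force"],s["time_s"])
```

```text
scene 1420 [-0.00197602  0.05586259] 0.056216830766289874
scene pepper_mill [348, 308, 377, 349]
scene pitcher [166, 133, 191, 169]
scene reamer [289, 186, 315, 215]
scene oil_bottle [194, 94, 213, 145]
scene spatula [357, 279, 439, 319]
scene salt_bowl [235, 129, 259, 150]
top 1853 [-0.00249584  0.05600202] 0.05626401478637199
top pepper_mill [113, 164, 146, 186]
top measuring_cup [263, 127, 289, 163]
top pitcher [392, 167, 401, 179]
top reamer [243, 230, 283, 246]
top oil_bottle [398, 220, 412, 235]
top spatula [110, 187, 149, 261]
[ 0.4918094  -0.34332197  0.25056543] [ 0.5813135  -0.83447758  0.01624235] 12.5
```

View pics/d.png

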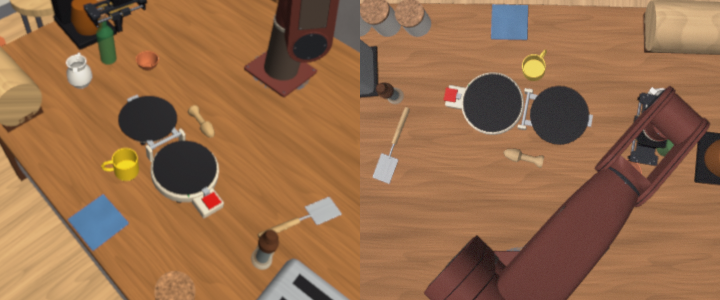

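The leaf lies flat at (148,118) in the left half: its slope is about 0.002 rad and its height 56 mm. The button is up, the bystanders have not moved and the hand is clear, so I'm handing in.

```bash
python3 -c "
from plant import arm
print(arm.hand_in())"
```

```text
the job is handed in; nothing more can be done
None
```

The griddle is open flat with its cooking face up (leaf level to about 0.002 rad by depth camera), the button is up, the bystanders are where they stood, the hand is clear, and the job is handed in; no verdict was returned.

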